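Open the mould that has come down to zero pressure and take out the mount

ROBOT

A 6-joint arm with a two-finger parallel gripper is mounted at the origin on the work surface; the furniture and walls round the work are solid. World frame = base frame: x ahead of the robot, y to its left, z up, the work surface at z = 0. Lengths are in mm, angles in degrees, forces in N, time in s.
With the tool pointing down it reaches from about 300 to 850 mm from the base axis. Payload 4.2 kg.
Tool frame: the origin (TCP) lies midway between the tips of the shut fingers; the grasp point (between the pads) lies env.hold_point_z behind it (env.hold_point_z is the distance from the TCP to the grasp point, in mm); z points along the fingers, y is the line along which they close (so a half turn about z gives the same grasp; the last joint's range is limited). The gripper opens to 91 mm and grips with 3 to 60 N. Pads are 32 mm wide; open, the fingers measure 118 mm over their backs; the gripper's body (76 mm by 178 mm) begins 60 mm behind the grasp point.
Start: joints at [-67.953, 18.312, 89.639, -0, 72.044, -1.146], TCP at [226.46, -528.544, 213.976] pointing down, gripper open.
Joint ranges: [-177.97, 177.97], [-48.28, 115.42], [12.27, 149.76], [-77.06, 257.06], [2.81, 150.46], [-146.56, 146.56]. Speed limits (degrees/s): [147.25, 147.25, 180, 180, 180, 180].

INTERFACE

Orientations are given as [roll, pitch, yaw] about the fixed x, y, z axes, in that order (R = Rz(yaw) Ry(pitch) Rx(roll)).
In Python, from workcell import env, viewer, spotter gives the robot as it stands.
- The arm moves only by the tool apply_moves, never from a script. Its arguments are lists of equal length, an entry for each row: "delta_pos": the shift along the world's x, y, z normalised to -1 to 1, where 1 is 120 mm, a list of three; "rot": the turn, a rotation vector about the world's x, y, z normalised to -1 to 1, where 1 is 1.5 rad, a list of three; "hand": the opening, from 0 (shut) to 1 (fully open). A call has 1 to 10 rows; each row is the pose to reach, as a shift and turn from the pose commanded when the call began; what a row does not reach only later rows make up. A row lasts 1/12 s, in which the tool goes at most 41.7 mm and 7.16 degrees, less where a joint would pass 70% of its speed; a pose out of reach is approached as far as the arm can. A call with a number of a shift or a turn outside -1 to 1 is refused whole. A call with a gripper value outside its range is refused whole. The fingers move at their own pace and stop on an object; "newtons" is the grip in N (left out, the last holds). Time passes only in rows, so rows that repeat a pose let the fingers close. It gives the time, the measured TCP pose, the force, the opening and the grip force at its end, in the units of the state.
- env.state(): the state, without advancing time (a new reading comes with each control period).
- viewer.grab_frame(name): name is "side" or "top" or "wrist"; returns a dict with "pixels" (420x560x3 uint8, red, green, blue), "camera_matrix" (3x3 intrinsics, pixels), "k1" (the pictures are not rectified: a ray, as slopes to the right and down, at radius r is drawn at 1 + k1 r^2 times it, then the intrinsics apply), "R" (3x3) and "t" (3): a world point X has camera coordinates R X + t; the wrist camera has in their place "mount" (4x4, takes a point from camera to tool coordinates, whose origin is the TCP and whose axes are the flange's). Camera axes: x right, y down, z forward; pixel columns grow to the right and rows downward; lengths in mm; the calibration is good to about 2 mm. A picture is of the moment at which its call begins: read the wrist's pose just before it. There is no depth.
- env.job_done(): hands the job in; it is judged then, once.
Trained networks look in a picture, given as the dict that the camera call returned (one of the last four; its "shot" number tells which), for a name from the list of things; names that differ only in an ending like _2 or _b are one class to them, and where a whole thing is asked for, a point or a joint stands for the part that bears it (a point fixed in the world has none). Each returns a list of dicts, best first, with "score" (0 to 1); they miss things now and then, are a little off and sometimes report something else, mostly with a low value. They report only what shows in the picture. A call takes as long as a camera call. They do not tell look-alikes from the thing itself.
- spotter.trace(picture, query): "mask" (420x560 bool, what is visible of it) and "box" ([centre column, centre row, width, height] in pixels, round what is visible of it).
- spotter.landmark_of(picture, query): "position" ([column, row] in pixels: a listed point, or the origin of a listed thing).
The state is a dict: "time_s": time; "qpos": joint angles; "qvel": joint speeds; "effort": joint torques, N m; "ee_pos": TCP position; "ee_rot": TCP orientation; "force": force on the tool from outside, world axes, zero at the start; "torque": the same for the moment, N m; "gripper_width": finger opening in mm; "gripper_force": force on a finger pad.
Only numpy, scipy, OpenCV 4.12 (cv2) and the standard library are available. Lean on these libraries where they do the work, as an engineer would, in place of code of your own. Each camera call takes 0.05 s, during which the arm holds its last target. There are 200 camera calls.

TASK

One mould of the twin mounting press has finished: its own gauge, the one straight in front of it, has dropped back to the green zero mark, while the other mould is still under pressure and must stay shut. Open the finished mould - turn its closure anticlockwise by the bar to the first stop, press it down, turn on past the stop until it comes free, and lift it out - and stand the closure upright, foot down, on the black rubber mat. The ram then lifts the black mount out of the mould: take it and lay it flat in the white dish, the same way up, without disturbing the other things on the bench.

Things in the scene. Friction and masses are not known exactly. Their poses are not given: they have to be found in the camera images.
- press: white twin mounting press, 133 (x) by 182 mm (y), fixed. Origin: centre of its underside; x points back from the gauges at its front, y to its left, z up. Two finned round moulds at x = +24, y = +46 mm (left) and -46 mm (right), each with a steel bayonet ring 76 mm across on top, 98 mm above the bench; the sloping console in front is 69 mm high.
- mouth_left (a point): centre of the left mould's mouth, at the top of its rim, 98 mm above the bench. Hole 42 mm across with two gates for the lugs. A sprung, damped ram below follows when the closure is lifted and within a second raises the mount until its top is 12.5 mm above this rim.
- cap_left_grip (a point): middle of the upright bar handle of the left mould's black closure (0.30 kg), 37.5 mm above its foot; z up, x along the bar. The bar is 46 mm long (x), 12 mm thick (y), 26 to 48 mm above the foot. Turning to open is anticlockwise seen from above (positive yaw).
- cap_left_foot (a point): centre of the flat foot of the left closure. Steel plug 38 mm across with 2 lugs (4 mm thick, to 26 mm from the axis, flush with the foot), black disc 55 mm across 18.5 to 26 mm above the foot; 2 mm side play in the mould. Locked, the foot is 10 mm below the mould's rim, pushed up with 8 N; it can be pressed 7.5 mm down (about 10 N). Clear of the rim once lifted 10 mm.
- cap_left: the left closure, origin at its foot, x along the bar. Angle of its x from the press's x: 0 to 0.1 rad locked; 0.61 first stop (foot must go down at least 5.5 mm to pass); 1.28 to 1.47 lugs in their gates, free to lift straight up (end stop 1.49).
- mount_left_mid (a point): cylindrical black moulded mount (a metal sample in plastic), 30 mm in diameter, 14 mm high, 0.02 kg. At the start it is hidden in the left mould of the press, under the closure, its top at the closure's foot. Point: its centre, 7 mm above its underside, z up.
- mount_left: the left mount, origin at the centre of its underside
- mouth_right (a point): centre of the right mould's mouth, at the top of its rim, 98 mm above the bench. Hole 42 mm across with two gates for the lugs. A sprung, damped ram below follows when the closure is lifted and within a second raises the mount until its top is 12.5 mm above this rim.
- cap_right_grip (a point): middle of the upright bar handle of the right mould's black closure (0.30 kg), 37.5 mm above its foot; z up, x along the bar. The bar is 46 mm long (x), 12 mm thick (y), 26 to 48 mm above the foot. Turning to open is anticlockwise seen from above (positive yaw).
- cap_right_foot (a point): centre of the flat foot of the right closure. Steel plug 38 mm across with 2 lugs (4 mm thick, to 26 mm from the axis, flush with the foot), black disc 55 mm across 18.5 to 26 mm above the foot; 2 mm side play in the mould. Locked, the foot is 10 mm below the mould's rim, pushed up with 8 N; it can be pressed 7.5 mm down (about 10 N). Clear of the rim once lifted 10 mm.
- cap_right: the right closure, origin at its foot, x along the bar. Angle of its x from the press's x: 0 to 0.1 rad locked; 0.61 first stop (foot must go down at least 5.5 mm to pass); 1.28 to 1.47 lugs in their gates, free to lift straight up (end stop 1.49).
- mount_right_mid (a point): cylindrical black moulded mount (a metal sample in plastic), 30 mm in diameter, 14 mm high, 0.02 kg. At the start it is hidden in the right mould of the press, under the closure, its top at the closure's foot. Point: its centre, 7 mm above its underside, z up.
- mount_right: the right mount, origin at the centre of its underside
- gauge_a_dial (a point): round pressure gauge, 49 mm, white dial in a dark ring, facing the robot and up on the press's sloping console; there is one in front of each mould and it belongs to the mould straight behind it (76 mm further along the press's x axis, same y), but gauge a may be the left or the right one. Point: the centre of its dial.
- needle_a (a joint): needle of gauge a, rad, clockwise as one looks at the dial: 0 = resting on the green zero mark at the lower left of the dial (no pressure, reads under 0.1); 0.9 to 3.8 = on the red scale (mould under pressure).
- gauge_b_dial (a point): round pressure gauge, 49 mm, white dial in a dark ring, facing the robot and up on the press's sloping console; there is one in front of each mould and it belongs to the mould straight behind it (76 mm further along the press's x axis, same y), but gauge b may be the left or the right one. Point: the centre of its dial.
- needle_b (a joint): needle of gauge b, rad, clockwise as one looks at the dial: 0 = resting on the green zero mark at the lower left of the dial (no pressure, reads under 0.1); 0.9 to 3.8 = on the red scale (mould under pressure).
- mat_top (a point): middle of the top of the black ribbed rubber mat, 100 mm (x) by 120 mm (y), 4 mm thick, fixed on the bench left of the wooden box
- dish_floor (a point): middle of the inner floor (3 mm above its underside) of the round white porcelain dish, 90 mm across, 86 mm inside, rim 14 mm high, loose, 0.12 kg, left of the wooden box
- bottle_alcohol: white dropper bottle, 50 mm across, 125 mm high, origin under its centre; stands at the back left
- loupe: black stand loupe, 38 mm across, 34 mm high, origin under its centre; stands at the front left
- section_red: red mounted section, 25 mm across, 9 mm high, origin under its centre; lies at the front left
- section_blue: blue mounted section, 25 mm across, 15 mm high, origin under its centre; lies at the front left
Not all that is in view belongs to the job. Leave any yellow look-alike of the cap_right alone.

How it is judged (in metres and radians):
On the way, in this order (a step that is already met when the one before it is completed fails the run):
1. the closure of the mould at zero pressure is turned to its first stop, not yet pressed down (((((distance between gauge_a_dial and mouth_left below 0.105 m and value of joint needle_a below 0.3 rad) or (distance between gauge_b_dial and mouth_left below 0.105 m and value of joint needle_b below 0.3 rad)) and (angle between the x axis of cap_left and the x axis of press, either way round between 0.5 and 0.72 rad and z of cap_left_foot in the frame of press above 0.0855 m and horizontal distance between cap_left_foot and mouth_left below 0.005 m)) or (((distance between gauge_a_dial and mouth_right below 0.105 m and value of joint needle_a below 0.3 rad) or (distance between gauge_b_dial and mouth_right below 0.105 m and value of joint needle_b below 0.3 rad)) and (angle between the x axis of cap_right and the x axis of press, either way round between 0.5 and 0.72 rad and z of cap_right_foot in the frame of press above 0.0855 m and horizontal distance between cap_right_foot and mouth_right below 0.005 m)))), for 0.1 s.
2. it is pressed down at the first stop (((((distance between gauge_a_dial and mouth_left below 0.105 m and value of joint needle_a below 0.3 rad) or (distance between gauge_b_dial and mouth_left below 0.105 m and value of joint needle_b below 0.3 rad)) and (angle between the x axis of cap_left and the x axis of press, either way round between 0.45 and 0.95 rad and z of cap_left_foot in the frame of press below 0.0845 m and horizontal distance between cap_left_foot and mouth_left below 0.005 m)) or (((distance between gauge_a_dial and mouth_right below 0.105 m and value of joint needle_a below 0.3 rad) or (distance between gauge_b_dial and mouth_right below 0.105 m and value of joint needle_b below 0.3 rad)) and (angle between the x axis of cap_right and the x axis of press, either way round between 0.45 and 0.95 rad and z of cap_right_foot in the frame of press below 0.0845 m and horizontal distance between cap_right_foot and mouth_right below 0.005 m)))), for 0.05 s.
3. still in the mould, it is turned on past the stop to its gates (((((distance between gauge_a_dial and mouth_left below 0.105 m and value of joint needle_a below 0.3 rad) or (distance between gauge_b_dial and mouth_left below 0.105 m and value of joint needle_b below 0.3 rad)) and (angle between the x axis of cap_left and the x axis of press, either way round above 1.2 rad and z of cap_left_foot in the frame of press below 0.095 m and horizontal distance between cap_left_foot and mouth_left below 0.005 m)) or (((distance between gauge_a_dial and mouth_right below 0.105 m and value of joint needle_a below 0.3 rad) or (distance between gauge_b_dial and mouth_right below 0.105 m and value of joint needle_b below 0.3 rad)) and (angle between the x axis of cap_right and the x axis of press, either way round above 1.2 rad and z of cap_right_foot in the frame of press below 0.095 m and horizontal distance between cap_right_foot and mouth_right below 0.005 m)))), for 0.05 s.
4. the closure stands upright on the rubber mat, released (((((distance between gauge_a_dial and mouth_left below 0.105 m and value of joint needle_a below 0.3 rad) or (distance between gauge_b_dial and mouth_left below 0.105 m and value of joint needle_b below 0.3 rad)) and ((z of cap_left_foot in the frame of mat_top between -0.003 and 0.003 m and x of cap_left_foot in the frame of mat_top between -0.045 and 0.045 m and y of cap_left_foot in the frame of mat_top between -0.055 and 0.055 m and angle between cap_left's own z axis and vertical below 0.1 rad and linear speed of cap_left below 0.02 m/s) and contact force between cap_left and the fingers below 0.2 N)) or (((distance between gauge_a_dial and mouth_right below 0.105 m and value of joint needle_a below 0.3 rad) or (distance between gauge_b_dial and mouth_right below 0.105 m and value of joint needle_b below 0.3 rad)) and ((z of cap_right_foot in the frame of mat_top between -0.003 and 0.003 m and x of cap_right_foot in the frame of mat_top between -0.045 and 0.045 m and y of cap_right_foot in the frame of mat_top between -0.055 and 0.055 m and angle between cap_right's own z axis and vertical below 0.1 rad and linear speed of cap_right below 0.02 m/s) and contact force between cap_right and the fingers below 0.2 N)))), for 0.2 s.
5. the mount is lifted clear of the mould (((((distance between gauge_a_dial and mouth_left below 0.105 m and value of joint needle_a below 0.3 rad) or (distance between gauge_b_dial and mouth_left below 0.105 m and value of joint needle_b below 0.3 rad)) and z of mount_left_mid in the frame of press above 0.115 m) or (((distance between gauge_a_dial and mouth_right below 0.105 m and value of joint needle_a below 0.3 rad) or (distance between gauge_b_dial and mouth_right below 0.105 m and value of joint needle_b below 0.3 rad)) and z of mount_right_mid in the frame of press above 0.115 m))), for 0.05 s.
At the end, for the whole second after the job is handed in: The closure from the mould at zero pressure stands upright (0.1 rad), foot on the mat, centre within 45 mm (x) and 55 mm (y) of its middle; its mount lies flat, same way up, on the dish floor, within 32 mm of the middle; both at rest; the other closure is still locked (((((distance between gauge_a_dial and mouth_left below 0.105 m and value of joint needle_a below 0.3 rad) or (distance between gauge_b_dial and mouth_left below 0.105 m and value of joint needle_b below 0.3 rad)) and ((z of cap_left_foot in the frame of mat_top between -0.003 and 0.003 m and x of cap_left_foot in the frame of mat_top between -0.045 and 0.045 m and y of cap_left_foot in the frame of mat_top between -0.055 and 0.055 m and angle between cap_left's own z axis and vertical below 0.1 rad and linear speed of cap_left below 0.02 m/s) and (horizontal distance between mount_left_mid and dish_floor below 0.032 m and z of mount_left_mid in the frame of dish_floor between 0.004 and 0.0105 m and angle between mount_left_mid's own z axis and vertical below 0.15 rad and linear speed of mount_left below 0.02 m/s) and (angle between the x axis of cap_right and the x axis of press, either way round below 0.3 rad and distance between cap_right_foot and mouth_right below 0.016 m and horizontal distance between cap_right_foot and mouth_right below 0.005 m))) or (((distance between gauge_a_dial and mouth_right below 0.105 m and value of joint needle_a below 0.3 rad) or (distance between gauge_b_dial and mouth_right below 0.105 m and value of joint needle_b below 0.3 rad)) and ((z of cap_right_foot in the frame of mat_top between -0.003 and 0.003 m and x of cap_right_foot in the frame of mat_top between -0.045 and 0.045 m and y of cap_right_foot in the frame of mat_top between -0.055 and 0.055 m and angle between cap_right's own z axis and vertical below 0.1 rad and linear speed of cap_right below 0.02 m/s) and (horizontal distance between mount_right_mid and dish_floor below 0.032 m and z of mount_right_mid in the frame of dish_floor between 0.004 and 0.0105 m and angle between mount_right_mid's own z axis and vertical below 0.15 rad and linear speed of mount_right below 0.02 m/s) and (angle between the x axis of cap_left and the x axis of press, either way round below 0.3 rad and distance between cap_left_foot and mouth_left below 0.016 m and horizontal distance between cap_left_foot and mouth_left below 0.005 m))))); the robot touches nothing.
It fails at once if the closure of the mould under pressure is turned to more than 0.3 rad from the press's x axis or moved more than 4 mm ((((distance between gauge_a_dial and mouth_left below 0.105 m and value of joint needle_a below 0.3 rad) or (distance between gauge_b_dial and mouth_left below 0.105 m and value of joint needle_b below 0.3 rad)) and (angle between the x axis of cap_right and the x axis of press, either way round above 0.3 rad or distance of cap_right_foot from where it was at the start of the episode above 0.004 m)) or (((distance between gauge_a_dial and mouth_right below 0.105 m and value of joint needle_a below 0.3 rad) or (distance between gauge_b_dial and mouth_right below 0.105 m and value of joint needle_b below 0.3 rad)) and (angle between the x axis of cap_left and the x axis of press, either way round above 0.3 rad or distance of cap_left_foot from where it was at the start of the episode above 0.004 m))).
It fails at once if the bottle, the loupe or a coloured section is moved more than 25 mm (distance of any of bottle_alcohol, loupe, section_red, section_blue from where it was at the start of the episode above 0.025 m).
It fails at once if the mount is tipped over (more than 0.7 rad) ((((distance between gauge_a_dial and mouth_left below 0.105 m and value of joint needle_a below 0.3 rad) or (distance between gauge_b_dial and mouth_left below 0.105 m and value of joint needle_b below 0.3 rad)) and angle between mount_left_mid's own z axis and vertical above 0.7 rad) or (((distance between gauge_a_dial and mouth_right below 0.105 m and value of joint needle_a below 0.3 rad) or (distance between gauge_b_dial and mouth_right below 0.105 m and value of joint needle_b below 0.3 rad)) and angle between mount_right_mid's own z axis and vertical above 0.7 rad)).
It also fails if it takes over 59 s, if anything falls off the work surface, if the arm or the gripper's body presses on something with over 40 N, if the wrist force passes 120 N, or if a joint passes its speed limit or range.

## Working session

There is one attempt and no reset: what is moved stays moved. The work goes in short steps, Python scripts to look and compute and a tool call to move; the robot and the scene stay as the last step left them, time stands still between calls to the robot, and variables do not carry over. Pictures are saved under pics/ and viewed, at most 14 in all, crops included, and the job is handed in when it is done.

Besides the shell and the picture viewer there is one more tool, called as name(argument=value, ...) on one line, values as JSON. apply_moves: Moves the arm, as the interface text tells. Its arguments: {"type":"object","properties":{"delta_pos":{"type":"array"},"rot":{"type":"array"},"hand":{"type":"array"},"newtons":{"type":"number"}},"required":["delta_pos","rot","hand"]}

```bash
mkdir -p pics; cat > h.py <<'E'
import numpy as np, cv2
from workcell import env, viewer, spotter
from scipy.spatial.transform import Rotation as Ro
def cam(p, st=None):
    if "R" in p: return np.array(p["R"]),np.array(p["t"]).ravel()
    Rt=Ro.from_euler('xyz',st["ee_rot"],degrees=True).as_matrix()
    T=np.eye(4);T[:3,:3]=Rt;T[:3,3]=st["ee_pos"]
    I=np.linalg.inv(T@np.array(p["mount"]));return I[:3,:3],I[:3,3]
def ray(p,uv,st=None):
    R,t=cam(p,st);K=np.array(p["camera_matrix"]);k=p["k1"]
    d=np.linalg.inv(K)@[uv[0],uv[1],1];s=d[:2]/d[2];u=s.copy()
    for _ in range(20):u=s/(1+k*(u@u))
    return -R.T@t, R.T@np.array([u[0],u[1],1])
def atz(p,uv,z,st=None):
    o,d=ray(p,uv,st);return o+d*(z-o[2])/d[2]
def proj(p,X,st=None):
    R,t=cam(p,st);c=R@np.array(X)+t;s=c[:2]/c[2];s=s*(1+p["k1"]*(s@s));K=np.array(p["camera_matrix"])
    return (K@[s[0],s[1],1])[:2]
def save(p,name,box=None,f=1):
    im=cv2.cvtColor(np.array(p["pixels"]),cv2.COLOR_RGB2BGR)
    if box: im=im[box[1]:box[3],box[0]:box[2]]
    cv2.imwrite("pics/"+name,cv2.resize(im,None,fx=f,fy=f,interpolation=cv2.INTER_CUBIC))
E
python3 - <<'E'
from h import *
s=env.state();print(s,env.hold_point_z)
ps={n:viewer.grab_frame(n) for n in("side","top","wrist")}
for n,p in ps.items(): save(p,n+"0.png")
Z={"press":0,"mouth_left":98,"mouth_right":98,"cap_left_grip":125.5,"cap_right_grip":125.5,"gauge_a_dial":60,"gauge_b_dial":60,"mat_top":4,"dish_floor":3,"bottle_alcohol":0,"loupe":0,"section_red":0,"section_blue":0}
for n in("side","top"):
  for q in Z:
    try:
      for r in spotter.landmark_of(ps[n],q)[:3]: print(n,q,round(r["score"],2),np.round(r["position"]),np.round(atz(ps[n],r["position"],Z[q])))
    except Exception as e: print(n,q,e)
im=np.vstack([np.hstack([ps["side"]["pixels"],ps["top"]["pixels"]])])
cv2.imwrite("pics/m0.png",cv2.resize(cv2.cvtColor(im,cv2.COLOR_RGB2BGR),(800,300)))
E
```

```text
{'time_s': 0.0, 'qpos': array([-6.79518578e+01,  1.83502074e+01,  8.97084837e+01, -5.97047736e-04,
        7.20449500e+01, -1.14480854e+00]), 'qvel': array([-0.09851038,  0.03185757, -0.06271633,  0.0309059 , -0.06825023,
       -0.05050133]), 'effort': array([-1.02561928e-03, -4.12470496e+01, -2.31969488e+01,  7.26785325e-02,
        4.58764331e-02, -1.53276046e-04]), 'ee_pos': array([ 226.25949369, -528.03365086,  213.12059689]), 'ee_rot': array([-1.79896368e+02, -1.50315812e-03,  2.31931339e+01]), 'force': array([ 0.2963312 ,  0.46556477, -0.36631431]), 'torque': array([ 0.05672865, -0.0224566 , -0.01020537]), 'gripper_force': 0.0, 'gripper_width': 91.2589831480809} 18.8
side press 0.7 [284. 313.] [ 437. -128.    0.]
side mouth_left 0.9 [296. 267.] [468. -83.  98.]
side mouth_left 0.49 [225. 201.] [322. 152.  98.]
side mouth_right 0.9 [291. 299.] [ 447. -170.   98.]
side cap_left_grip 0.96 [296. 262.] [465. -93. 126.]
side cap_left_grip 0.42 [227. 198.] [327. 129. 126.]
side cap_right_grip 0.97 [290. 292.] [ 443. -174.  126.]
side cap_right_grip 0.23 [292. 305.] [ 442. -209.  125.
[... 760 characters left out ...]
p_right_grip 0.79 [394. 221.] [ 442. -175.  126.]
top cap_right_grip 0.46 [158. 164.] [566. 399. 126.]
top gauge_a_dial 0.59 [380. 254.] [ 371. -154.   60.]
top gauge_a_dial 0.34 [229. 276.] [304. 218.  60.]
top gauge_b_dial 0.54 [346. 241.] [401. -68.  60.]
top mat_top 0.65 [224. 185.] [548. 249.   4.]
top mat_top 0.6 [356. 209.] [ 496. -102.    4.]
top dish_floor 0.66 [238. 224.] [446. 206.   3.]
top bottle_alcohol 0.72 [158. 164.] [604. 431.   0.]
top loupe 0.63 [250. 263.] [344. 171.   0.]
top loupe 0.23 [358. 211.] [ 491. -109.    0.]
top section_red 0.54 [207. 267.] [329. 283.   0.]
top section_blue 0.44 [231. 274.] [313. 220.   0.]
top section_blue 0.38 [390. 222.] [ 462. -193.    0.]
```

View pics/side0.png

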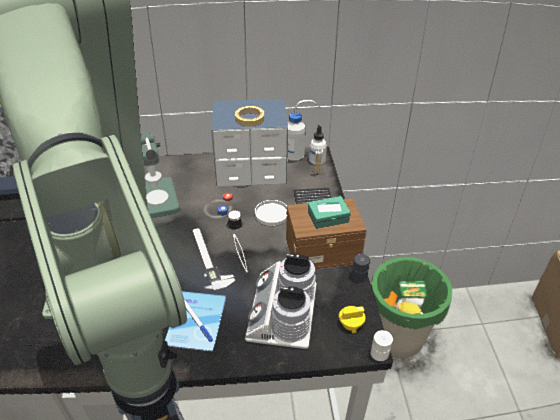

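View pics/top0.png

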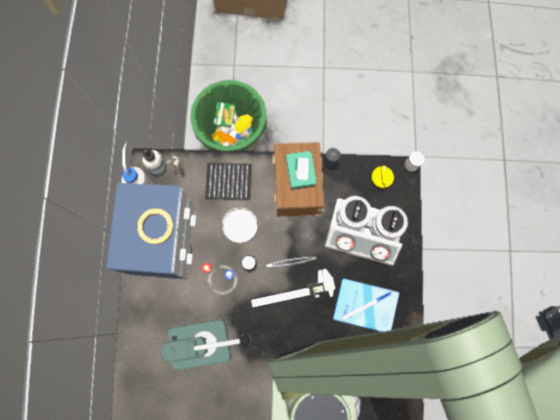

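The side and top views show the press at about side (284,310), with the black closures at (296,262) and (290,292). The yellow look-alike at (351,318) stays alone. The dials are at (262,278) and (254,309) but too small to read, so I'm moving the wrist camera over them. The mat is at top (229,181), the dish at (240,225), with the wooden box beside them.

apply_moves(delta_pos=[[0.37,0.8,0.12],[0.37,0.8,0.12],[0.37,0.8,0.12]], rot=[[0,0,-0.1],[0,0,-0.1],[0,0,-0.1]], hand=[0.6,0.6,0.6])

```text
time_s: 1.7
ee_pos: [271.6, -429.7, 228.7]
ee_rot: [-179.9, -0.1, 14.5]
force: [0.3, -0.4, 0.4]
gripper_width: 73.9
gripper_force: 0.0
```

apply_moves(delta_pos=[[0.37,0.8,0.12],[0.37,0.8,0.12],[0.37,0.8,0.12]], rot=[[0,0,-0.1],[0,0,-0.1],[0,0,-0.1]], hand=[0.6,0.6,0.6])

```text
time_s: 1.95
ee_pos: [316.0, -333.7, 243.4]
ee_rot: [-180.0, -0.1, 6.0]
force: [-0.3, 0.1, -0.4]
gripper_width: 55.4
gripper_force: 0.0
```

apply_moves(delta_pos=[[0.37,0.8,0.12],[0.37,0.8,0.12],[0.37,0.8,0.12]], rot=[[0,0,-0.1],[0,0,-0.1],[0,0,-0.1]], hand=[0.6,0.6,0.6])

```text
time_s: 2.2
ee_pos: [360.3, -238.0, 257.8]
ee_rot: [-180.0, -0.1, -2.6]
force: [-0.4, -0.0, 0.8]
gripper_width: 54.7
gripper_force: 0.0
```

apply_moves(delta_pos=[[0.3,0.8,0.12],[0.3,0.8,0.12],[0.3,0.8,0.12],[0.3,0.8,0.12]], rot=[[0,0,-0.1],[0,0,-0.1],[0,0,-0.1],[0,0,-0.1]], hand=[0.6,0.6,0.6,0.6])

```text
time_s: 2.53
ee_pos: [397.2, -140.9, 272.6]
ee_rot: [-179.9, -0.1, -10.9]
force: [0.3, -0.5, -0.1]
gripper_width: 55.0
gripper_force: 0.0
```

```bash
python3 - <<'E'
from h import *
s=env.state();print(s["ee_pos"],s["ee_rot"],s["force"])
p=viewer.grab_frame("wrist");print(p["mount"]);save(p,"w1.png")
Z={"mouth_left":98,"mouth_right":98,"cap_left_grip":125.5,"cap_right_grip":125.5,"gauge_a_dial":55,"gauge_b_dial":55}
for q in Z:
  for r in spotter.landmark_of(p,q)[:3]: print(q,round(r["score"],2),np.round(r["position"]),np.round(atz(p,r["position"],Z[q],s)))
E
```

```text
[ 397.19173351 -140.87534988  272.60847211] [-1.79896629e+02 -1.45083636e-01 -1.08793278e+01] [ 0.29942728 -0.48797471 -0.08574527]
[[-4.63325753e-04 -9.70264072e-01 -2.42048377e-01  6.61613209e+01]
 [ 9.99999370e-01 -6.97083644e-04  8.80112302e-04  3.28026527e-01]
 [-1.02266931e-03 -2.42047816e-01  9.70263783e-01 -1.70191988e+02]
 [ 0.00000000e+00  0.00000000e+00  0.00000000e+00  1.00000000e+00]]
cap_left_grip 0.92 [207. 126.] [471. -88. 126.]
cap_right_grip 0.92 [276.   8.] [ 552. -166.  126.]
cap_right_grip 0.74 [309. 137.] [ 445. -174.  126.]
gauge_a_dial 0.62 [302. 202.] [ 373. -159.   55.]
gauge_b_dial 0.68 [220. 197.] [396. -70.  55.]
```

View pics/w1.png

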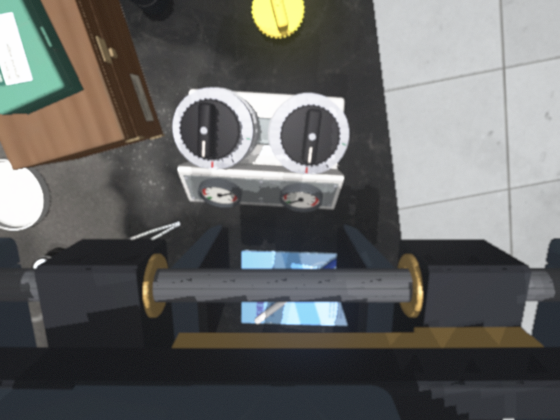

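The wrist view shows the left closure at (207,126), the right one at (309,137) and the yellow look-alike at (278,10). The dials are at (220,196) and (301,199). I'm enlarging the dials.

```bash
python3 - <<'E'
import cv2
im=cv2.imread("pics/w1.png")[172:216,185:340]
cv2.imwrite("pics/w1g.png",cv2.resize(im,None,fx=5,fy=9,interpolation=cv2.INTER_CUBIC))
E
```

```text
(no output)
```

View pics/w1g.png

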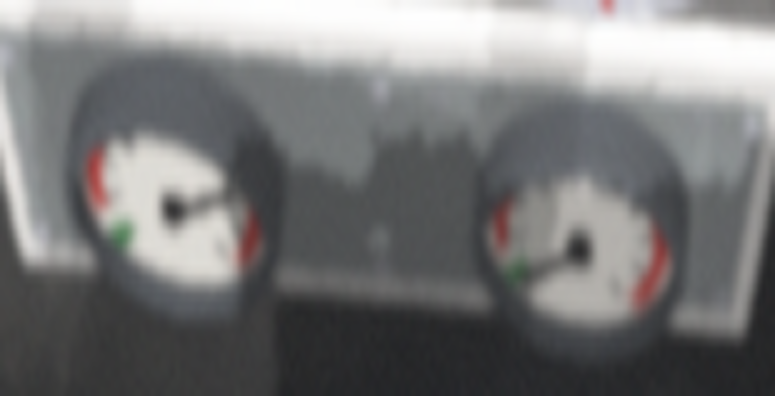

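The left needle points right, onto the red scale, so that mould is under pressure. The right needle rests on the green mark at lower left, so the right mould is finished. There are three candidates: the left closure (207,126), the right closure (309,137) and the yellow look-alike (278,10). The one to use is the right closure at (309,137), straight behind the zero gauge.

apply_moves(delta_pos=[[0.38,-0.27,-0.3],[0.38,-0.27,-0.6],[0.38,-0.27,-0.92],[0.38,-0.27,-0.92],[0.38,-0.27,-0.92]], rot=[[0,0,-0.03],[0,0,-0.03],[0,0,-0.03],[0,0,-0.03],[0,0,-0.03]], hand=[0.45,0.45,0.45,0.45,0.45])

```text
time_s: 3.3
ee_pos: [438.9, -176.8, 158.5]
ee_rot: [-179.9, 0.4, -13.9]
force: [-0.1, -0.1, -0.2]
gripper_width: 41.2
gripper_force: 0.0
```

```bash
python3 - <<'E'
from h import *
s=env.state();print(s["ee_pos"],s["ee_rot"],s["force"],s["qpos"])
p=viewer.grab_frame("wrist");save(p,"w2.png")
Z={"cap_left_grip":125.5,"cap_right_grip":125.5}
for q in Z:
  for r in spotter.landmark_of(p,q)[:3]: print(q,round(r["score"],2),np.round(r["position"]),np.round(atz(p,r["position"],Z[q],s),1))
print(proj(p,s["ee_pos"],s),proj(p,[443.5,-174,125],s))
E
```

```text
[ 438.93070715 -176.80864702  158.53700928] [-179.93097428    0.44891001  -13.85304459] [-0.14875518 -0.0730352  -0.2008668 ] [-2.33288376e+01  1.20589596e+01  1.07046158e+02 -6.63180614e-03
  6.13490305e+01  8.05276802e+01]
cap_left_grip 0.7 [122. 222.] [469.3 -86.4 125.5]
cap_right_grip 0.74 [274. 222.] [ 447.2 -174.4  125.5]
cap_right_grip 0.6 [226.  30.] [ 555.2 -176.   125.5]
[281.24827064 254.84321693] [275.04332888 228.136134  ]
```

View pics/w2.png

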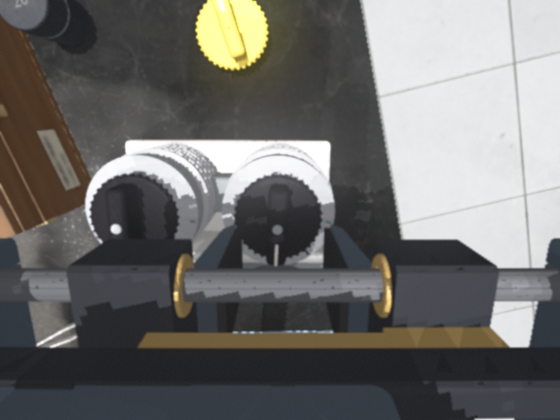

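This close view shows the right closure's bar at (277,225) between the fingers and the press edge level, so the press yaw is about -14°. The left closure, with its white dot at (116,229), is clear of the fingers. I'm centring and descending.

apply_moves(delta_pos=[[0.04,0.02,0],[0.04,0.02,-0.2],[0.04,0.02,-0.3],[0.04,0.02,-0.3],[0.04,0.02,-0.3]], rot=[[0,0,0],[0,0,0],[0,0,0],[0,0,0],[0,0,0]], hand=[0.4,0.4,0.4,0.4,0.4])

```text
time_s: 3.87
ee_pos: [446.8, -174.5, 126.4]
ee_rot: [180.0, -0.1, -13.7]
force: [-0.6, 0.1, 0.1]
gripper_width: 36.5
gripper_force: 0.0
```

```bash
python3 - <<'E'
from h import *
s=env.state();print(s["ee_pos"],s["ee_rot"],s["force"],s["gripper_width"])
p=viewer.grab_frame("wrist")
for r in spotter.landmark_of(p,"cap_right_grip")[:3]: print(round(r["score"],2),np.round(r["position"]),np.round(atz(p,r["position"],125.5,s),1))
E
```

```text
[ 446.81979338 -174.53498795  126.42846444] [ 1.79982448e+02 -1.12894142e-01 -1.37446336e+01] [-0.57384213  0.09274471  0.09398924] 36.5134353513715
0.96 [284. 254.] [ 446.7 -176.   125.5]
0.73 [227.  28.] [ 555.8 -176.6  125.5]
```

apply_moves(delta_pos=[[0,-0.01,-0.04],[0,-0.01,-0.08],[0,-0.01,-0.08],[0,-0.01,-0.08],[0,-0.01,-0.08],[0,-0.01,-0.08],[0,-0.01,-0.08],[0,-0.01,-0.08]], rot=[[0,0,0],[0,0,0],[0,0,0],[0,0,0],[0,0,0],[0,0,0],[0,0,0],[0,0,0]], hand=[0.4,0.4,0.3,0,0,0,0,0], newtons=30)

```text
time_s: 4.63
ee_pos: [446.2, -175.7, 115.6]
ee_rot: [-180.0, -0.0, -13.8]
force: [0.4, 0.8, -1.0]
gripper_width: 11.8
gripper_force: 30.0
```

apply_moves(delta_pos=[[0,0,0],[0,0,0],[0,0,0],[0,0,0],[0,0,0],[0,0,0],[0,0,0],[0,0,0],[0,0,0],[0,0,0]], rot=[[0,0,0.07],[0,0,0.14],[0,0,0.21],[0,0,0.28],[0,0,0.34],[0,0,0.39],[0,0,0.39],[0,0,0.39],[0,0,0.39],[0,0,0.39]], hand=[0,0,0,0,0,0,0,0,0,0])

```text
time_s: 5.47
ee_pos: [446.1, -175.9, 115.6]
ee_rot: [180.0, 0.0, 19.7]
force: [0.7, -0.3, 0.5]
gripper_width: 11.7
gripper_force: 30.0
```

```bash
python3 - <<'E'
from h import *
s=env.state();print(s["ee_pos"],s["ee_rot"],s["force"],s["torque"],s["gripper_width"])
E
```

```text
[ 446.11131019 -175.88069606  115.63244403] [1.79973555e+02 1.12634172e-03 1.97076191e+01] [ 0.71739739 -0.30939294  0.46950225] [-0.10603974  0.0013334   0.02511221] 11.68505338013999
```

apply_moves(delta_pos=[[0,0,-0.02],[0,0,-0.04],[0,0,-0.055],[0,0,-0.055],[0,0,-0.055],[0,0,-0.055]], rot=[[0,0,0],[0,0,0],[0,0,0],[0,0,0],[0,0,0],[0,0,0]], hand=[0,0,0,0,0,0])

```text
time_s: 5.97
ee_pos: [446.1, -175.9, 109.5]
ee_rot: [180.0, -0.0, 19.7]
force: [-1.7, -0.6, 4.3]
gripper_width: 11.5
gripper_force: 30.0
```

apply_moves(delta_pos=[[0,0,-0.008],[0,0,-0.008],[0,0,-0.008],[0,0,-0.008],[0,0,-0.008],[0,0,-0.008]], rot=[[0,0,0],[0,0,0],[0,0,0.05],[0,0,0.1],[0,0,0.15],[0,0,0.15]], hand=[0,0,0,0,0,0])

```text
time_s: 6.47
ee_pos: [446.7, -176.0, 108.7]
ee_rot: [179.9, -0.1, 32.7]
force: [0.4, -0.3, 5.0]
gripper_width: 12.1
gripper_force: 30.0
```

```bash
python3 - <<'E'
from h import *
s=env.state();print(s["ee_pos"],s["ee_rot"],s["force"],s["torque"],s["gripper_width"])
E
```

```text
[ 446.67337204 -175.96684453  108.73697447] [ 1.79914931e+02 -6.16995445e-02  3.27470496e+01] [ 0.41660539 -0.26025436  4.96262652] [-0.05126883  0.06970532  0.06548856] 12.067709132983179
```

apply_moves(delta_pos=[[0,0,0],[0,0,0],[0,0,0],[0,0,0],[0,0,0],[0,0,0],[0,0,0],[0,0,0],[0,0,0]], rot=[[0,0,0.07],[0,0,0.14],[0,0,0.21],[0,0,0.28],[0,0,0.33],[0,0,0.38],[0,0,0.38],[0,0,0.38],[0,0,0.38]], hand=[0,0,0,0,0,0,0,0,0])

```text
time_s: 7.22
ee_pos: [447.0, -176.0, 108.8]
ee_rot: [179.9, -0.0, 65.3]
force: [-0.6, 0.8, 4.8]
gripper_width: 11.5
gripper_force: 30.0
```

```bash
python3 - <<'E'
from h import *
s=env.state();print(s["ee_pos"],s["ee_rot"],s["force"],s["torque"],s["gripper_width"])
p=viewer.grab_frame("wrist");save(p,"w3.png")
E
```

```text
[ 446.98167035 -176.01517294  108.81218075] [ 1.79858117e+02 -1.65572566e-02  6.52670318e+01] [-0.57385754  0.78497294  4.81242119] [ 0.03489979 -0.08320144  0.03967538] 11.47472165842452
```

View pics/w3.png

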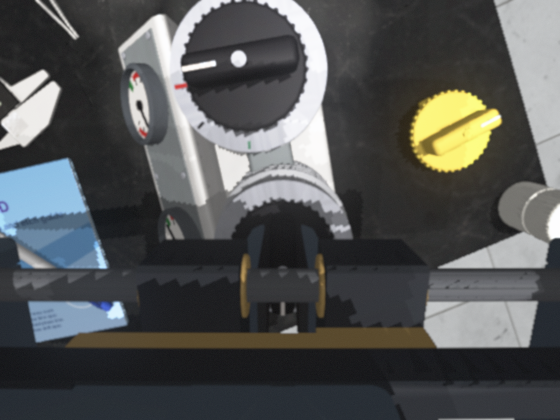

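The wrist view shows the bar turned across and still held at about (285,230). The left closure at (240,60) is untouched, and its gauge needle at (140,105) is off the green. I'm lifting slowly.

apply_moves(delta_pos=[[0,0,0.04],[0,0,0.08],[0,0,0.12],[0,0,0.16],[0,0,0.2],[0,0,0.24],[0,0,0.3],[0,0,0.36]], rot=[[0,0,0],[0,0,0],[0,0,0],[0,0,0],[0,0,0],[0,0,0],[0,0,0],[0,0,0]], hand=[0,0,0,0,0,0,0,0])

```text
time_s: 7.93
ee_pos: [445.4, -175.5, 151.4]
ee_rot: [-179.9, 0.0, 65.3]
force: [0.2, 1.4, -2.1]
gripper_width: 12.3
gripper_force: 30.0
```

```bash
python3 - <<'E'
from h import *
s=env.state();print(s["ee_pos"],s["ee_rot"],s["force"],s["torque"],s["gripper_width"])
for n in("side","top"):
  p=viewer.grab_frame(n)
  for q,z in(("mat_top",4),("dish_floor",3),("cap_right_grip",167),("mount_right_mid",103.5),("loupe",0),("section_blue",0)):
    for r in spotter.landmark_of(p,q)[:2]: print(n,q,round(r["score"],2),np.round(r["position"]),np.round(atz(p,r["position"],z),1))
  m=[r for r in spotter.trace(p,"mat_top")][:1]
  for r in m:
    c,_=cv2.findContours(r["mask"].astype(np.uint8),0,2);c=max(c,key=cv2.contourArea)
    b=cv2.boxPoints(cv2.minAreaRect(c));print("mat",r["score"],[np.round(atz(p,x,4)[:2]).tolist() for x in b])
  if n=="side": # box top height via stereo-ish: print later
    save(p,"s4.png",(200,150,400,350),3)
E
```

```text
[ 445.40041151 -175.4877132   151.40865464] [-1.79905087e+02  3.32748182e-03  6.53014468e+01] [ 0.23627545  1.41094848 -2.06758389] [-0.03260469 -0.06668048  0.00987017] 12.278219033941097
side mat_top 0.64 [314. 204.] [557.9 226.3   4. ]
side dish_floor 0.69 [271. 216.] [439.  189.6   3. ]
side cap_right_grip 0.92 [291. 278.] [ 443.4 -176.3  167. ]
side cap_right_grip 0.91 [353. 314.] [ 546.1 -273.1  167. ]
side mount_right_mid 0.41 [292. 298.] [ 446.6 -173.2  103.5]
side loupe 0.8 [236. 227.] [343.9 160.    0. ]
side section_blue 0.59 [297. 261.] [485.9  26.2   0. ]
side section_blue 0.56 [224. 211.] [316.  225.2   0. ]
mat 0.51 [[575.0, 296.0], [616.0, 292.0], [609.0, 249.0], [568.0, 253.0]]
top mat_top 0.58 [226. 187.] [543.6 243.9   4. ]
top dish_floor 0.85 [239. 224.] [444.1 202.9   3. ]
top dish_floor 0.3 [354. 206.] [501.9 -97.5   3. ]
top cap_right_grip 0.65 [248. 261.] [332.  168.4 167. ]
top loupe 0.47 [250. 262.] [347.1 171.9   0. ]
top section_blue 0.62 [232. 272.] [320.1 215.7   0. ]
mat 0.71 [[608.0, 303.0], [612.0, 179.0], [510.0, 175.0], [506.0, 297.0]]
```

View pics/s4.png

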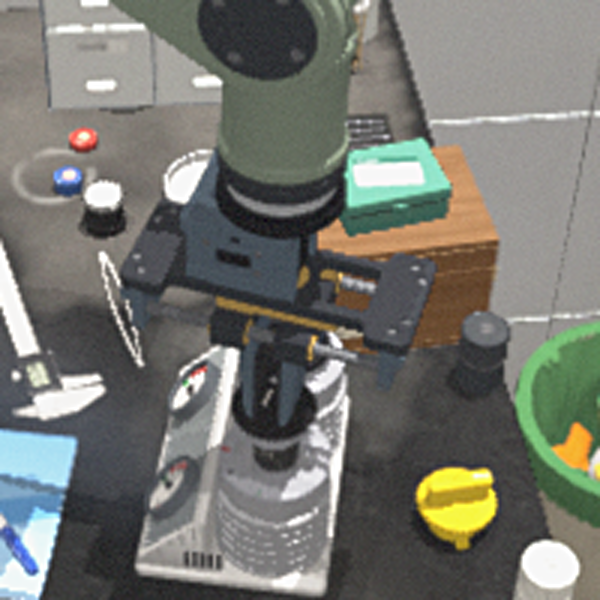

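The side crop shows the closure held clear of the right mould at crop (268,400), with the yellow look-alike at (455,500) and the left closure untouched. Next I'm checking the heights of the box and cabinet along the route.

```bash
python3 - <<'E'
from h import *
T=viewer.grab_frame("top");S=viewer.grab_frame("side")
def tri(a,b):
    o1,d1=ray(S,a);o2,d2=ray(T,b);d1/=np.linalg.norm(d1);d2/=np.linalg.norm(d2)
    A=np.array([d1,-d2]).T;x=np.linalg.lstsq(A,o2-o1,rcond=None)[0]
    p,q=o1+x[0]*d1,o2+x[1]*d2;return np.round((p+q)/2),round(np.linalg.norm(p-q),1)
print("box +x-y top",tri((366,230),(321,143)),"green box",tri((349,212),(312,152)))
print("cabinet +x -y top", tri((285,128),(189,187)))
for z in(90,110,130): print(z,[np.round(atz(T,u,z)[:2]) for u in((275,147),(277,213))],"cab",[np.round(atz(T,u,z+40)[:2]) for u in((188,187),(185,275))])
E
```

```text
box +x-y top (array([638.,   1., 111.]), np.float64(1.5)) green box (array([600.,  26., 148.]), np.float64(0.3))
cabinet +x -y top (array([489., 306., 201.]), np.float64(6.1))
90 [array([630., 116.]), array([460., 105.])] cab [array([509., 321.]), array([298., 315.])]
110 [array([623., 115.]), array([456., 105.])] cab [array([504., 318.]), array([297., 311.])]
130 [array([616., 115.]), array([452., 105.])] cab [array([499., 314.]), array([295., 308.])]
```

apply_moves(delta_pos=[[0,0,0.3],[0,0.2,0.6],[0.1,0.5,0.9],[0.2,0.9,1],[0.2,0.9,1]], rot=[[0,0,0],[0,0,0],[0,0,0],[0,0,0],[0,0,0]], hand=[0,0,0,0,0])

```text
time_s: 9.25
ee_pos: [471.9, -64.9, 274.4]
ee_rot: [179.7, -0.2, 65.3]
force: [0.8, -0.7, -3.6]
gripper_width: 11.9
gripper_force: 30.0
```

apply_moves(delta_pos=[[0.1,0.3,0.1],[0.17,0.6,0.1],[0.25,0.9,0.1],[0.25,0.9,0.1]], rot=[[0,0,0.03],[0,0,0.06],[0,0,0.09],[0,0,0.09]], hand=[0,0,0,0])

```text
time_s: 9.58
ee_pos: [501.4, 46.2, 283.2]
ee_rot: [180.0, -0.3, 73.4]
force: [-0.7, -0.4, -2.0]
gripper_width: 11.4
gripper_force: 30.0
```

apply_moves(delta_pos=[[0.1,0.3,0],[0.17,0.6,0],[0.25,0.9,0],[0.25,0.9,0]], rot=[[0,0,0.03],[0,0,0.06],[0,0,0.09],[0,0,0.09]], hand=[0,0,0,0])

```text
time_s: 9.92
ee_pos: [531.4, 154.1, 282.5]
ee_rot: [-180.0, -0.3, 81.1]
force: [0.0, -1.0, -1.6]
gripper_width: 12.0
gripper_force: 30.0
```

apply_moves(delta_pos=[[0.1,0.3,0],[0.17,0.5,0],[0.25,0.75,0],[0.25,0.75,0],[0.25,0.75,0]], rot=[[0,0,0.03],[0,0,0.06],[0,0,0.09],[0,0,0.09],[0,0,0.09]], hand=[0,0,0,0,0])

```text
time_s: 10.33
ee_pos: [560.1, 239.0, 282.2]
ee_rot: [-179.9, 0.1, 88.6]
force: [-0.0, 0.0, -2.5]
gripper_width: 11.7
gripper_force: 30.0
```

```bash
python3 - <<'E'
from h import *
s=env.state();print(s["ee_pos"],s["ee_rot"],s["force"],s["gripper_width"])
p=viewer.grab_frame("wrist")
for q,z in(("mat_top",4),("dish_floor",3)):
    for r in spotter.landmark_of(p,q)[:2]: print(q,round(r["score"],2),np.round(r["position"]),np.round(atz(p,r["position"],z,s),1))
for r in spotter.trace(p,"mat_top")[:1]:
    c,_=cv2.findContours(r["mask"].astype(np.uint8),0,2);c=max(c,key=cv2.contourArea)
    b=cv2.boxPoints(cv2.minAreaRect(c));print("mat",r["score"],[np.round(atz(p,x,4,s)[:2]).tolist() for x in b])
save(p,"w5.png")
E
```

```text
[560.0747923  239.04049331 282.15715961] [-1.79917127e+02  5.69183060e-02  8.85992267e+01] [-0.03016819  0.03542971 -2.52664792] 11.705075801400536
mat_top 0.91 [283. 178.] [558.5 236.8   4. ]
dish_floor 0.68 [191. 207.] [437.8 201.1   3. ]
mat 0.66 [[511.0, 298.0], [609.0, 298.0], [612.0, 187.0], [508.0, 187.0]]
```

View pics/w5.png

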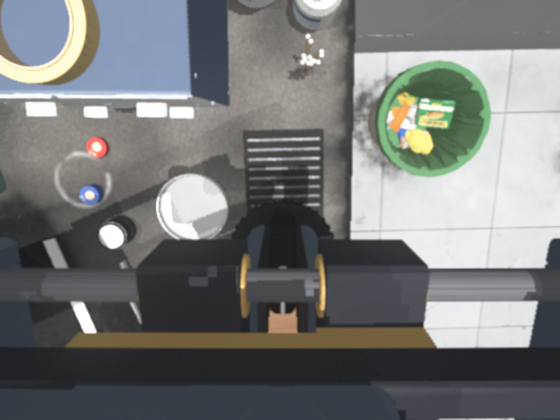

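The wrist view shows the ribbed mat at (284,185) directly under the held closure, the dish at (192,207), and the cabinet and bottle clear of the gripper. I'm lowering now.

apply_moves(delta_pos=[[0,-0.01,-0.3],[0,-0.01,-0.6],[0,-0.01,-0.9],[0,-0.01,-1],[0,-0.01,-1]], rot=[[0,0,0],[0,0,0],[0,0,0],[0,0,0],[0,0,0]], hand=[0,0,0,0,0])

```text
time_s: 10.95
ee_pos: [557.4, 234.9, 159.3]
ee_rot: [-179.6, 0.2, 88.4]
force: [-0.6, 0.2, -2.2]
gripper_width: 11.9
gripper_force: 30.0
```

apply_moves(delta_pos=[[0,0,-0.3],[0,0,-0.55],[0,0,-0.75],[0,0,-0.9],[0,0,-1],[0,0,-1],[0,0,-1]], rot=[[0,0,0],[0,0,0],[0,0,0],[0,0,0],[0,0,0],[0,0,0],[0,0,0]], hand=[0,0,0,0,0,0,0])

```text
time_s: 11.53
ee_pos: [561.1, 236.9, 44.5]
ee_rot: [179.9, -0.0, 88.5]
force: [-2.0, -0.5, -3.3]
gripper_width: 11.9
gripper_force: 30.0
```

apply_moves(delta_pos=[[0,0,-0.03],[0,0,-0.06],[0,0,-0.085],[0,0,-0.085],[0,0,-0.085]], rot=[[0,0,0],[0,0,0],[0,0,0],[0,0,0],[0,0,0]], hand=[0,0,0,0,0])

```text
time_s: 11.95
ee_pos: [560.1, 237.1, 33.2]
ee_rot: [180.0, -0.0, 88.5]
force: [-0.1, -0.6, -2.8]
gripper_width: 12.0
gripper_force: 30.0
```

Not yet touching; I'm going down in small steps.

apply_moves(delta_pos=[[0,0,-0.01],[0,0,-0.01],[0,0,-0.01]], rot=[[0,0,0],[0,0,0],[0,0,0]], hand=[0,0,0])

```text
time_s: 12.2
ee_pos: [560.1, 237.1, 31.8]
ee_rot: [180.0, -0.0, 88.5]
force: [-0.4, 0.3, -2.3]
gripper_width: 11.7
gripper_force: 30.0
```

apply_moves(delta_pos=[[0,0,-0.01],[0,0,-0.01],[0,0,-0.01]], rot=[[0,0,0],[0,0,0],[0,0,0]], hand=[0,0,0])

```text
time_s: 12.45
ee_pos: [560.2, 237.1, 31.6]
ee_rot: [180.0, -0.0, 88.5]
force: [-1.5, -0.4, 6.0]
gripper_width: 12.0
gripper_force: 30.0
```

apply_moves(delta_pos=[[0,0,0.005],[0,0,0.005],[0,0,0.005],[0,0,0.005],[0,0,0.005],[0,0,0.2],[0,0,0.5],[0,0,0.8],[0,0,1],[0,0,1]], rot=[[0,0,0],[0,0,0],[0,0,0],[0,0,0],[0,0,0],[0,0,0],[0,0,0],[0,0,0],[0,0,0],[0,0,0]], hand=[0.4,0.4,0.4,0.4,0.4,0.4,0.4,0.4,0.4,0.4])

```text
time_s: 13.28
ee_pos: [563.4, 238.4, 156.8]
ee_rot: [179.4, -0.3, 88.5]
force: [0.6, -0.1, 0.5]
gripper_width: 36.7
gripper_force: 0.0
```

apply_moves(delta_pos=[[0,0,0.3],[0,0,0.6],[0,0,0.9],[0,0,1],[0,0,1]], rot=[[0,0,0],[0,0,0],[0,0,0],[0,0,0],[0,0,0]], hand=[0.5,0.5,0.5,0.5,0.5])

```text
time_s: 13.7
ee_pos: [561.7, 237.7, 274.3]
ee_rot: [179.6, -0.2, 88.5]
force: [1.2, 0.8, -0.0]
gripper_width: 45.8
gripper_force: 0.0
```

```bash
python3 - <<'E'
from h import *
s=env.state();print(s["ee_pos"],s["ee_rot"],s["force"],s["gripper_width"])
p=viewer.grab_frame("wrist");save(p,"w6.png")
S=viewer.grab_frame("side");T=viewer.grab_frame("top")
for n,P in(("w",p),("s",S),("t",T)):
  for q,z in(("cap_right_grip",41.5),("cap_right_foot",4),("mat_top",4),("dish_floor",3),("mount_right_mid",103.5),("mouth_right",98)):
    for r in spotter.landmark_of(P,q)[:2]: print(n,q,round(r["score"],2),np.round(r["position"]),np.round(atz(P,r["position"],z,s),1))
save(S,"s6.png",(230,170,340,330),3.7)
E
```

```text
[561.66809023 237.7136447  274.30528931] [ 1.79590763e+02 -1.75952553e-01  8.85084663e+01] [ 1.18702793e+00  7.61134728e-01 -6.61874774e-04] 45.784934812314326
w cap_right_grip 0.92 [277. 184.] [555.7 235.6  41.5]
w cap_right_foot 0.97 [280. 176.] [558.3 239.2   4. ]
w dish_floor 0.83 [188. 208.] [440.  201.6   3. ]
w dish_floor 0.61 [ 89. 194.] [315.8 223.3   3. ]
w mount_right_mid 0.47 [189. 206.] [468.2 227.  103.5]
w mouth_right 0.34 [ 89. 194.] [368.2 240.9  98. ]
s cap_right_grip 0.82 [314. 189.] [558.3 246.4  41.5]
s cap_right_grip 0.75 [351. 312.] [ 574.9 -172.9   41.5]
s cap_right_foot 0.93 [350. 325.] [ 576.  -179.1    4. ]
s cap_right_foot 0.53 [314. 202.] [560.4 235.3   4. ]
s mat_top 0.51 [314. 204.] [558.  230.1   4. ]
s dish_floor 0.9 [269. 212.] [435.3 210.    3. ]
s dish_floor 0.69 [316. 159.] [596.9 433.7   3. ]
s mount_right_mid 0.65 [291. 300.] [ 444.3 -176.9  103.5]
s mouth_right 0.85 [291. 302.] [ 444.7 -177.6   98. ]
t cap_right_grip 0.59 [384. 176.] [ 577.3 -169.2   41.5]
t cap_right_grip 0.45 [383. 256.] [ 368.9 -164.8   41.5]
t cap_right_foot 0.69 [381. 178.] [ 581.5 -169.8    4. ]
t mount_right_mid 0.62 [393. 222.] [ 444.  -177.7  103.5]
t mouth_right 0.73 [394. 222.] [ 445.1 -182.2   98. ]
```

View pics/w6.png

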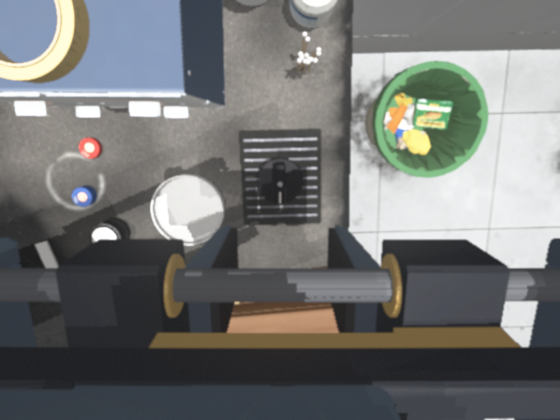

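The closure stands upright on the mat at (280,183), with the dish at (188,208). The networks see the mount risen at about (444.5,-177). I'm returning for it.

apply_moves(delta_pos=[[-0.1,-0.3,0],[-0.17,-0.6,0],[-0.25,-0.9,0],[-0.25,-0.9,0]], rot=[[0,0,-0.04],[0,0,-0.04],[0,0,-0.04],[0,0,-0.04]], hand=[0.5,0.5,0.5,0.5])

```text
time_s: 15.08
ee_pos: [528.2, 124.0, 271.1]
ee_rot: [-180.0, 0.2, 84.8]
force: [0.3, 0.1, 0.7]
gripper_width: 45.4
gripper_force: 0.0
```

apply_moves(delta_pos=[[-0.1,-0.3,0],[-0.17,-0.6,0],[-0.25,-0.9,0],[-0.25,-0.9,0]], rot=[[0,0,-0.04],[0,0,-0.04],[0,0,-0.04],[0,0,-0.04]], hand=[0.5,0.5,0.5,0.5])

```text
time_s: 15.42
ee_pos: [498.5, 16.3, 271.0]
ee_rot: [180.0, 0.2, 81.4]
force: [0.6, 0.4, 0.1]
gripper_width: 45.6
gripper_force: 0.0
```

apply_moves(delta_pos=[[-0.1,-0.3,0],[-0.17,-0.6,0],[-0.25,-0.9,0],[-0.25,-0.9,0]], rot=[[0,0,-0.04],[0,0,-0.04],[0,0,-0.04],[0,0,-0.04]], hand=[0.5,0.5,0.5,0.5])

```text
time_s: 15.75
ee_pos: [468.9, -91.5, 270.9]
ee_rot: [180.0, 0.2, 77.9]
force: [-0.0, -0.0, -0.1]
gripper_width: 45.8
gripper_force: 0.0
```

apply_moves(delta_pos=[[-0.1,-0.3,-0.1],[-0.2,-0.6,-0.3],[-0.2,-0.75,-0.5],[-0.2,-0.75,-0.7],[-0.2,-0.75,-0.7],[-0.2,-0.75,-0.7]], rot=[[0,0,-0.04],[0,0,-0.04],[0,0,-0.04],[0,0,-0.04],[0,0,-0.04],[0,0,-0.04]], hand=[0.5,0.5,0.5,0.5,0.5,0.5])

```text
time_s: 16.25
ee_pos: [446.0, -176.2, 186.1]
ee_rot: [-179.9, -0.1, 74.8]
force: [-0.6, -0.4, 0.6]
gripper_width: 45.8
gripper_force: 0.0
```

```bash
python3 - <<'E'
from h import *
s=env.state();print(s["ee_pos"],s["ee_rot"],s["force"],s["gripper_width"])
p=viewer.grab_frame("wrist");save(p,"w7.png")
for q,z in(("mount_right_mid",103.5),("mount_right",96.5),("mouth_right",98)):
    for r in spotter.landmark_of(p,q)[:2]: print(q,round(r["score"],2),np.round(r["position"]),np.round(atz(p,r["position"],z,s),1))
E
```

```text
[ 446.0178133  -176.15136661  186.14874324] [-1.79874939e+02 -5.44677555e-02  7.47500580e+01] [-0.64540593 -0.39275427  0.59588857] 45.82027234573775
mount_right_mid 0.93 [286. 214.] [ 447.1 -175.8  103.5]
mount_right 0.74 [284. 216.] [ 444.5 -178.5   96.5]
```

View pics/w7.png

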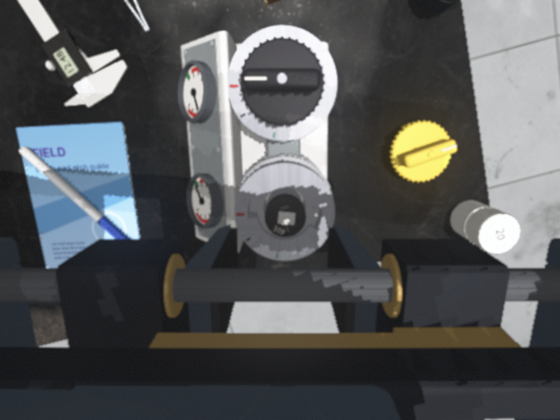

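The wrist view shows the black mount, risen, at (286,214) in the open right mould. Its gauge at (203,200) still reads zero, and the left closure at (282,78) is still locked. I'm descending over the mount.

apply_moves(delta_pos=[[0,-0.005,-0.25],[0,-0.005,-0.45],[0,-0.005,-0.6],[0,-0.005,-0.66],[0,-0.005,-0.7],[0,-0.005,-0.7],[0,-0.005,-0.7]], rot=[[0,0,0],[0,0,0],[0,0,0],[0,0,0],[0,0,0],[0,0,0],[0,0,0]], hand=[0.5,0.5,0.5,0.5,0.5,0.5,0.5])

```text
time_s: 17.03
ee_pos: [447.0, -177.8, 103.7]
ee_rot: [179.9, 0.0, 74.8]
force: [-0.4, 0.2, 1.1]
gripper_width: 45.6
gripper_force: 0.0
```

apply_moves(delta_pos=[[0,0,0],[0,0,0],[0,0,0],[0,0,0],[0,0,0]], rot=[[0,0,0],[0,0,0],[0,0,0],[0,0,0],[0,0,0]], hand=[0.38,0.34,0.2,0.2,0.2], newtons=12)

```text
time_s: 17.45
ee_pos: [446.6, -177.8, 103.3]
ee_rot: [179.9, 0.0, 74.8]
force: [0.7, 0.8, 3.1]
gripper_width: 29.4
gripper_force: 12.0
```

apply_moves(delta_pos=[[0,0,0.05],[0,0,0.1],[0,0,0.2],[0,0,0.4],[0,0,0.6],[0,0,0.8],[0,0,0.8],[0,0,0.8]], rot=[[0,0,0],[0,0,0],[0,0,0],[0,0,0],[0,0,0],[0,0,0],[0,0,0],[0,0,0]], hand=[0.2,0.2,0.2,0.2,0.2,0.2,0.2,0.2])

```text
time_s: 18.12
ee_pos: [446.7, -177.8, 200.1]
ee_rot: [179.8, 0.0, 74.8]
force: [-0.3, 0.1, -1.2]
gripper_width: 29.3
gripper_force: 12.0
```

```bash
python3 - <<'E'
from h import *
s=env.state();print(s["ee_pos"],s["ee_rot"],s["force"],s["gripper_width"],s["gripper_force"])
p=viewer.grab_frame("wrist")
print(proj(p,s["ee_pos"],s))
for r in spotter.trace(p,"mount_right_mid")[:3]: print(r["score"],r["box"])
S=viewer.grab_frame("side")
z=s["ee_pos"][2]
for r in spotter.landmark_of(S,"mount_right_mid")[:3]: print(r["score"],r["position"],proj(S,s["ee_pos"]),atz(S,r["position"],z))
for P in (p,S):
  for r in spotter.landmark_of(P,"dish_floor")[:2]: print(r["score"],atz(P,r["position"],3,s))
E
```

```text
[ 446.6759128  -177.8430802   200.10342208] [1.79808538e+02 2.82438834e-02 7.47582279e+01] [-0.25823901  0.0881188  -1.19909981] 29.300602278703277 11.999740451574326
[285.43852528 256.54810604]
0.91 [282.9, 244.3, 59.9, 45.3]
0.75 [314.3, 162.5] [293.03941701 267.24474839] [537.3757964  149.3851351  200.10342208]
0.6 [288.9, 268.5] [293.03941701 267.24474839] [ 438.55047979 -180.27509286  200.10342208]
0.34 [315.4, 203.0] [293.03941701 267.24474839] [517.21599369   3.30909736 200.10342208]
0.5 [565.97404059 274.7771252    3.        ]
0.5 [463.28693493   1.81228269   3.        ]
```

apply_moves(delta_pos=[[0,0.2,0.2],[0,0.5,0.33],[-0.02,0.8,0.33],[-0.02,0.8,0.33]], rot=[[0,0,0],[0,0,0],[0,0,0],[0,0,0]], hand=[0.2,0.2,0.2,0.2])

```text
time_s: 18.75
ee_pos: [443.2, -77.0, 238.6]
ee_rot: [-180.0, -0.2, 75.0]
force: [-0.6, 0.2, 0.4]
gripper_width: 29.3
gripper_force: 12.0
```

apply_moves(delta_pos=[[0,0.25,0],[0,0.5,0],[-0.02,0.8,0],[-0.02,0.8,0]], rot=[[0,0,0],[0,0,0],[0,0,0],[0,0,0]], hand=[0.2,0.2,0.2,0.2])

```text
time_s: 19.08
ee_pos: [440.4, 18.7, 237.5]
ee_rot: [-179.9, -0.1, 75.0]
force: [0.7, 0.5, -0.8]
gripper_width: 29.1
gripper_force: 12.0
```

apply_moves(delta_pos=[[0,0.25,0],[0,0.5,0],[-0.02,0.8,0],[-0.02,0.8,0]], rot=[[0,0,0],[0,0,0],[0,0,0],[0,0,0]], hand=[0.2,0.2,0.2,0.2])

```text
time_s: 19.42
ee_pos: [438.5, 114.4, 237.5]
ee_rot: [-179.9, -0.1, 75.0]
force: [0.2, 0.2, 0.2]
gripper_width: 29.3
gripper_force: 12.0
```

apply_moves(delta_pos=[[0,0.25,0],[0,0.5,0],[0,0.7,0],[0,0.77,0],[0,0.77,0],[0,0.77,0]], rot=[[0,0,0],[0,0,0],[0,0,0],[0,0,0],[0,0,0],[0,0,0]], hand=[0.2,0.2,0.2,0.2,0.2,0.2])

```text
time_s: 19.92
ee_pos: [438.9, 201.7, 237.7]
ee_rot: [-180.0, 0.1, 74.8]
force: [-0.2, -0.3, -1.3]
gripper_width: 29.1
gripper_force: 12.0
```

```bash
python3 - <<'E'
from h import *
s=env.state();print(s["ee_pos"],s["ee_rot"],s["force"],s["gripper_width"],s["gripper_force"])
p=viewer.grab_frame("wrist");save(p,"w8.png")
for r in spotter.landmark_of(p,"dish_floor")[:2]: print(r["score"],r["position"],atz(p,r["position"],3,s))
for r in spotter.trace(p,"dish_floor")[:2]: print(r["score"],r["box"])
for r in spotter.trace(p,"mount_right_mid")[:3]: print(r["score"],r["box"])
E
```

```text
[438.86174706 201.65909836 237.65938791] [-1.79973702e+02  1.11937228e-01  7.47849799e+01] [-0.18244408 -0.32647894 -1.31470369] 29.109965033794698 11.999678760766983
0.76 [283.0, 180.6] [437.89980455 202.18204051   3.        ]
0.94 [284.9, 181.7, 77.8, 79.3]
0.66 [383.8, 120.2, 53.0, 54.8]
0.62 [282.9, 244.0, 58.1, 46.8]
```

View pics/w8.png

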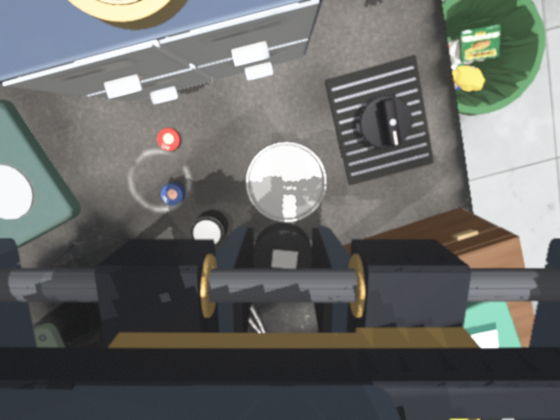

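The view shows the mount held at (283,244) and the dish centred below it at (285,181). The closure stands on the mat at (385,120). I'm lowering.

apply_moves(delta_pos=[[0,0,-0.25],[0,0,-0.5],[0,0,-0.75],[0,0,-0.95],[0,0,-1]], rot=[[0,0,0],[0,0,0],[0,0,0],[0,0,0],[0,0,0]], hand=[0.2,0.2,0.2,0.2,0.2])

```text
time_s: 20.53
ee_pos: [436.4, 200.9, 114.9]
ee_rot: [-179.7, 0.3, 74.7]
force: [-0.5, -0.7, -0.1]
gripper_width: 29.4
gripper_force: 12.0
```

apply_moves(delta_pos=[[0,0,-0.2],[0,0,-0.4],[0,0,-0.6],[0,0,-0.7],[0,0,-0.78],[0,0,-0.78],[0,0,-0.78]], rot=[[0,0,0],[0,0,0],[0,0,0],[0,0,0],[0,0,0],[0,0,0],[0,0,0]], hand=[0.2,0.2,0.2,0.2,0.2,0.2,0.2])

```text
time_s: 21.12
ee_pos: [439.6, 202.9, 25.3]
ee_rot: [179.9, -0.0, 74.7]
force: [0.5, -0.1, 0.0]
gripper_width: 29.2
gripper_force: 12.0
```

apply_moves(delta_pos=[[0,0,-0.03],[0,0,-0.06],[0,0,-0.08],[0,0,-0.09],[0,0,-0.09],[0,0,-0.09]], rot=[[0,0,0],[0,0,0],[0,0,0],[0,0,0],[0,0,0],[0,0,0]], hand=[0.2,0.2,0.2,0.2,0.2,0.2])

```text
time_s: 21.62
ee_pos: [438.9, 202.9, 13.9]
ee_rot: [180.0, -0.0, 74.8]
force: [0.1, -0.1, -0.7]
gripper_width: 29.4
gripper_force: 12.0
```

Creeping down in about 1.2 mm steps.

apply_moves(delta_pos=[[0,0,-0.015],[0,0,-0.015],[0,0,-0.015]], rot=[[0,0,0],[0,0,0],[0,0,0]], hand=[0.2,0.2,0.2])

```text
time_s: 21.87
ee_pos: [438.8, 202.9, 12.0]
ee_rot: [180.0, 0.0, 74.8]
force: [-0.5, 0.0, -0.4]
gripper_width: 29.1
gripper_force: 12.0
```

apply_moves(delta_pos=[[0,0,-0.01],[0,0,-0.01],[0,0,-0.01]], rot=[[0,0,0],[0,0,0],[0,0,0]], hand=[0.2,0.2,0.2])

```text
time_s: 22.12
ee_pos: [438.8, 202.9, 10.8]
ee_rot: [180.0, 0.0, 74.8]
force: [-0.2, 0.1, 0.2]
gripper_width: 29.0
gripper_force: 12.0
```

apply_moves(delta_pos=[[0,0,-0.008],[0,0,-0.008],[0,0,-0.008]], rot=[[0,0,0],[0,0,0],[0,0,0]], hand=[0.2,0.2,0.2])

```text
time_s: 22.37
ee_pos: [439.0, 202.9, 9.9]
ee_rot: [180.0, -0.0, 74.8]
force: [0.1, -0.2, 1.0]
gripper_width: 29.4
gripper_force: 12.0
```

apply_moves(delta_pos=[[0,0,-0.008],[0,0,-0.008],[0,0,-0.008]], rot=[[0,0,0],[0,0,0],[0,0,0]], hand=[0.2,0.2,0.2])

```text
time_s: 22.62
ee_pos: [439.0, 203.0, 9.7]
ee_rot: [180.0, -0.0, 74.8]
force: [-0.8, -0.1, 8.6]
gripper_width: 29.4
gripper_force: 12.0
```

Contact. I'm releasing and rising.

apply_moves(delta_pos=[[0,0,0.006],[0,0,0.006],[0,0,0.006],[0,0,0.006],[0,0,0.05],[0,0,0.15],[0,0,0.4],[0,0,0.7],[0,0,1],[0,0,1]], rot=[[0,0,0],[0,0,0],[0,0,0],[0,0,0],[0,0,0],[0,0,0],[0,0,0],[0,0,0],[0,0,0],[0,0,0]], hand=[0.36,0.4,0.41,0.41,0.41,0.41,0.41,0.41,0.41,0.41])

```text
time_s: 23.45
ee_pos: [443.0, 204.7, 135.6]
ee_rot: [179.4, -0.5, 74.8]
force: [0.3, 0.9, 0.3]
gripper_width: 37.3
gripper_force: 0.0
```

apply_moves(delta_pos=[[0,0,0.3],[0,0,0.6],[0,0,0.8],[0,0,0.8]], rot=[[0,0,0],[0,0,0],[0,0,0],[0,0,0]], hand=[0.41,0.41,0.41,0.41])

```text
time_s: 23.78
ee_pos: [441.6, 204.1, 230.2]
ee_rot: [179.5, -0.4, 74.8]
force: [-0.1, 0.6, 0.4]
gripper_width: 37.3
gripper_force: 0.0
```

```bash
python3 - <<'E'
from h import *
s=env.state();print(s["ee_pos"],s["ee_rot"],s["force"],s["gripper_width"])
p=viewer.grab_frame("wrist");save(p,"w9.png",(100,30,450,250),2.2)
for q,z in(("dish_floor",3),("mount_right_mid",10),("cap_right_grip",41.5),("cap_right_foot",4)):
  for r in spotter.landmark_of(p,q)[:2]: print(q,r["score"],r["position"],atz(p,r["position"],z,s))
E
```

```text
[441.59791668 204.06906765 230.19151968] [179.5031389   -0.39796435  74.75924496] [-0.06964519  0.55500657  0.38143637] 37.296120466612415
dish_floor 0.86 [281.9, 185.6] [440.7719686  201.98625782   3.        ]
mount_right_mid 0.56 [280.3, 185.1] [439.46977637 204.17440155  10.        ]
mount_right_mid 0.17 [379.5, 124.5] [559.88874303 239.60705716  10.        ]
cap_right_grip 0.72 [164.5, 145.4] [339.95558166 278.68970626  41.5       ]
cap_right_foot 0.7 [378.3, 126.7] [559.73359565 237.20752955   4.        ]
```

View pics/w9.png

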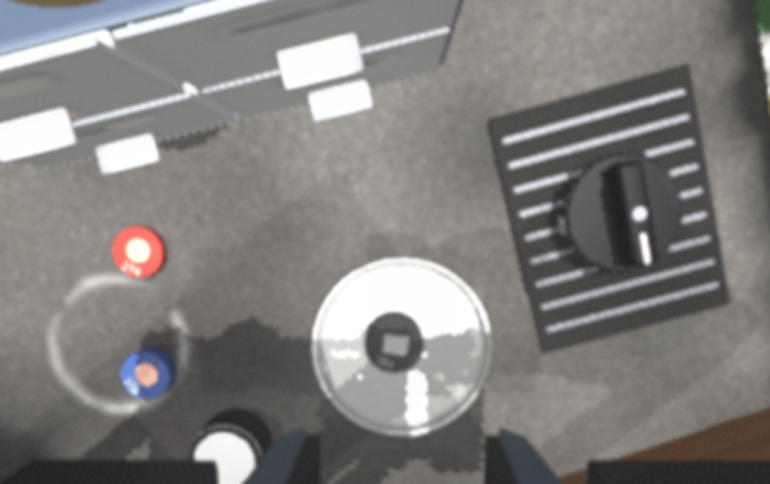

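The crop shows the mount flat in the middle of the dish at (395,342), sample side up. The closure is upright on the mat at (625,215), and everything else is undisturbed. I'm handing in.

```bash
python3 -c "
from workcell import env
print(env.job_done())"
```

```text
the job is handed in; nothing more can be done
None
```

I opened the right (zero-pressure) mould, stood its closure upright on the mat, and laid its mount flat in the dish the same way up. The left mould stayed locked and the job is handed in at about 24 s; the hand-in returned no verdict.

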